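# Dock the manifold head and hold the purge coupler on its tilted nipple

### The job

Seat the metal manifold head fully down in the pocket of its dock, with its tilted nipple leaning towards the robot, and let go of it. Then take the purge coupler and press it squarely onto the nipple until it snaps and its mouth sits flush on the seat round the nipple. Finish while still gripping the coupler and holding it fully pressed down against the spring, and leave the mouse, the dropper bottle and the petri dish undisturbed.

Things in the scene. Friction and masses are not known exactly. Their poses are not given: they have to be found in the camera images.
- head_post (a point): Manifold head, aluminium, 420 g. Foot 89.5 (x) x 43.5 (y) x 16 mm; near its +x end an upright post 28 (x) x 40 (y) mm, top 67 mm above the foot's underside: grip it across y. Tilted nipple at the -x end, under 70 mm high. Point: centre of the post, 50 mm above the foot's underside, 22 mm to +x of the foot's centre. x along the foot, z up. Starts standing, nipple towards the robot.
- dock_pocket (a point): Dock: grey plate 126 (x) x 80 (y) x 18 mm fixed to the worktop; pocket 94 x 48 mm, 10 mm deep, chamfered, for the head's foot (2 mm play each side). Point: centre of the pocket's floor, 8 mm above the worktop; x along its length, away from the robot, z up. Seated, the centre of the foot's underside is at this point and the head's x along this x.
- nipple_seat (a point): Nipple on the head: steel stem 16 mm thick, 32 mm long, tapered tip, leaning 25 deg to the head's -x; two spring balls 18.5 mm up stick out 4 mm at either side; a valve pin 7 mm thick stands 9 mm out of the tip. Point: centre of the flat round seat (34 mm wide) at the stem's foot, 20 mm to -x of the foot's centre and 30 mm above its underside; z out along the stem.
- valve_pin (a joint): How far the valve pin at the nipple's tip is pressed in, m: 0 = out; 0.007 with the coupler's mouth on the seat. Its spring pushes back with about 6 N at first, 10 to 11 N fully pressed.
- coupler_grip (a point): Purge coupler, 160 g, 101 mm high: round steel sleeve 34 mm thick, open mouth below; flange 42 mm wide 47 to 51 mm above the mouth; above it a square ribbed grip 26 x 26 mm, 51 to 95 mm above the mouth. Starts upright on its mouth. Point: centre of the grip, on the axis, 74 mm above the mouth; x and y square to the grip's flats, z along the axis away from the mouth.
- coupler_mouth (a point): Centre of the coupler's mouth rim; z along its axis towards the grip. Bore 19 mm wide, 34 mm deep, funnel 27 mm wide at the rim. Pushed along the stem it meets the balls with the mouth some 18 mm from the seat, passes them with about 10 N, snaps about 8 mm from the seat, then meets the valve pin; home with the rim on the seat (hard stop). Let go, it springs back some 6 mm but stays on.
- mouse: Computer mouse, 108 x 58 x 36 mm, bystander.
- dropper_bottle: Small dropper bottle, 34 mm in diameter, 102 mm high, standing; bystander.
- dish: Closed petri dish, 93 mm in diameter, 17 mm high; bystander.
Mind the look-alikes: they are no part of the job. What is shaped like the part that bears coupler_grip but blue is not meant.

How it is judged:
On the way:
1. the head is seated down in the dock's pocket, nipple towards the robot, and let go (height (world z) of head_post below 0.06 m and x of head_post in the frame of dock_pocket between 0.018 and 0.026 m and y of head_post in the frame of dock_pocket between -0.004 and 0.004 m and angle between the x axis of head_post and the x axis of dock_pocket, either way round below 0.09 rad and angle between head_post's own z axis and vertical below 0.04 rad and contact force between the fingers and head below 0.2 N), for 0.2 s.
At the end, for the whole second after the job is handed in: Head in the pocket (4 mm along and across, under 3 deg tilt). Coupler snapped over the nipple, square within 5 deg, mouth within 2 mm of the seat (4 mm in all), valve pin in over 5 mm, and the fingers still on the coupler with over 3 N (height (world z) of head_post below 0.0605 m and x of head_post in the frame of dock_pocket between 0.018 and 0.026 m and y of head_post in the frame of dock_pocket between -0.004 and 0.004 m and angle between head_post's own z axis and vertical below 0.05 rad and value of joint valve_pin above 0.005 m and z of coupler_mouth in the frame of nipple_seat below 0.002 m and distance between coupler_mouth and nipple_seat below 0.004 m and angle between the z axis of coupler_mouth and the z axis of nipple_seat, either way round below 0.09 rad and contact force between the fingers and coupler above 3 N); the arm keeps its last pose, push and grip.
It fails at once if the mouse, dropper bottle or petri dish is disturbed (moved over 15 mm or the bottle tipped) (distance of any of mouse, dropper_bottle, dish from where it was at the start of the episode above 0.015 m or angle between dropper_bottle's own z axis and vertical above 0.3 rad).
It also fails if it takes over 58 s, if anything falls off the work surface, if the arm or the gripper's body presses on something with over 40 N, if the wrist force passes 120 N, or if a joint passes its speed limit or range.

### The arm

A 6-joint arm with a two-finger parallel gripper is mounted at the origin on a cart in front of the work surface, level with it; the furniture and walls round the work are solid. World frame = base frame: x ahead of the robot, y to its left, z up, the work surface at z = 0. Lengths are in m, angles in rad, forces in N, time in s.
With the tool pointing down it reaches from about 0.375 to 0.9 m from the base axis. Payload 3.1 kg.
Tool frame: the origin (TCP) lies at the very end of the fingers, on their centre line; the grasp point (between the pads) lies 19 mm behind it (grip_depth is the distance from the TCP to the grasp point, in m); z points along the fingers, y is the line along which they close (so a half turn about z gives the same grasp; the last joint's range is limited). The gripper opens to 85 mm and grips with 20 to 120 N. Pads are 22 mm wide; open, the fingers measure 114 mm over their backs; the gripper's body (76 mm by 85 mm) begins 54 mm behind the grasp point. The pads swing forward as they close: fully open they stand 13 mm farther back than shut.
Start: joints at [1.044, 0.527, 1.433, -0, 1.181, -0.178], TCP at [0.213, 0.588, 0.231] pointing down, gripper open.
Joint ranges: [-3.08, 3.08], [-0.75, 2.2], [0.22, 2.44], [-1.43, 4.57], [0, 2.65], [-2.85, 2.85]. Speed limits (rad/s): [2.79, 2.79, 3.14, 3.14, 3.14, 3.14].

### API

Orientations are given as a unit quaternion [x, y, z, w].
In Python, from station import * gives the robot as it stands.
- The arm moves only by the tool apply_moves, never from a script. Its argument "plan" is a list of rows, each a list of 7 numbers: the shift along the tool's x, y, z in m, then the turn, a rotation vector about the tool's x, y, z in rad, then the gripper command: -1 is fully open, 1 is shut, values between are in proportion. In form: [[dx, dy, dz, wx, wy, wz, jaw], ...]. A call has 1 to 8 rows; each row shifts and turns the commanded pose from where the row before left it, along the tool's axes as they then stand; what a row does not reach is not made up. A row lasts 1/8 s, in which the tool goes at most 62.5 mm and 10.7 degrees, less where a joint would pass 70% of its speed; a pose out of reach is approached as far as the arm can. A call is refused whole if a number of a shift passes 0.0625 or a number of a turn 0.188, either way. A call with a gripper value outside its range is refused whole. The fingers move at their own pace and stop on an object; "force" is the grip in N (left out, the last holds). Time passes only in rows, so rows that do not move let the fingers close. It gives the time, the measured TCP pose, the force, the opening and the grip force at its end, in the units of the state.
- sense(): the state, without advancing time (a new reading comes with each control period).
- snapshot(name): name is "scene" or "side" or "wrist"; returns the picture (400x640x3 uint8, red, green, blue); there is no depth.
- calibration(name): a dict with "camera_matrix" (3x3 intrinsics, pixels), "R" (3x3) and "t" (3): a world point X has camera coordinates R X + t; the wrist camera has in their place "mount" (4x4, takes a point from camera to tool coordinates, whose origin is the TCP and whose axes are the flange's). Camera axes: x right, y down, z forward; pixel columns grow to the right and rows downward; lengths in m; the calibration is good to about 2 mm. A picture is of the moment at which its call begins: read the wrist's pose just before it. calibration takes no time and is no camera call.
- sign_off(): hands the job in; it is judged then, once.
The state is a dict: "t": time; "q": joint angles; "qd": joint speeds; "tau": joint torques, N m; "tcp_pos": TCP position; "tool_rot": TCP orientation; "force": force on the tool from outside, world axes, zero at the start; "ft_torque": the same for the moment, N m; "finger_gap": opening from 0.0 (shut) to 1.0 (fully open); "gripper_force": force on a finger pad.
Only numpy, scipy, OpenCV 4.12 (cv2) and the standard library are available. Lean on these libraries where they do the work, as an engineer would, in place of code of your own. Each camera call takes 0.05 s, during which the arm holds its last target. There are 200 camera calls.

## Working session

There is one attempt and no reset: what is moved stays moved. The work goes in short steps, Python scripts to look and compute and a tool call to move; the robot and the scene stay as the last step left them, time stands still between calls to the robot, and variables do not carry over. Pictures are saved under pics/ and viewed, at most 10 in all, crops included, and the job is handed in when it is done.

Besides the shell and the picture viewer there is one more tool, called after "Request:" in YAML: its name, and indented under it one key for each argument. apply_moves: Moves the arm, as the interface text tells. Its arguments: {"type":"object","properties":{"plan":{"type":"array"},"force":{"type":"number"}},"required":["plan"]}

```bash
mkdir -p pics
cat > h.py <<'E'
from station import *
import numpy as np, cv2
from scipy.spatial.transform import Rotation as Ro
def save(n,f):
    im=np.asarray(snapshot(n)); cv2.imwrite(f,im[:,:,::-1]); return im
def ray(n,uv,s=None):
    c=calibration(n);K=np.array(c["camera_matrix"]);d=np.linalg.inv(K)@[uv[0],uv[1],1]
    if n=="wrist":
        s=s or sense();M=np.array(c["mount"]);R=Ro.from_quat(s["tool_rot"]).as_matrix()
        return R@M[:3,3]+s["tcp_pos"], R@M[:3,:3]@d
    R=np.array(c["R"]);t=np.array(c["t"]); return -R.T@t, R.T@d
def onz(n,uv,z,s=None):
    o,d=ray(n,uv,s); return o+d*(z-o[2])/d[2]
def proj(n,X,s=None):
    c=calibration(n);K=np.array(c["camera_matrix"]);X=np.atleast_2d(X)
    if n=="wrist":
        s=s or sense();M=np.array(c["mount"]);R=Ro.from_quat(s["tool_rot"]).as_matrix()
        P=(X-s["tcp_pos"])@R; P=(P-M[:3,3])@M[:3,:3]
    else: P=X@np.array(c["R"]).T+np.array(c["t"])
    p=P@K.T; return p[:,:2]/p[:,2:]
def tri(uv1,uv2):
    (o1,d1),(o2,d2)=ray("scene",uv1),ray("side",uv2)
    A=np.stack([d1,-d2],1);k=np.linalg.lstsq(A,o2-o1,rcond=None)[0]
    a,b=o1+k[0]*d1,o2+k[1]*d2; return (a+b)/2,np.linalg.norm(a-b)
E
python3 - <<'E'
from h import *
s=sense();print(s)
save("scene","pics/a.png");save("side","pics/b.png")
for n in("scene","side"):
    c=calibration(n);print(n,-np.array(c["R"]).T@c["t"])
print(calibration("wrist"))
E
```

```text
{'t': 0.0, 'q': array([ 1.04449989e+00,  5.28433065e-01,  1.43393899e+00,  3.61882976e-05,
        1.18139854e+00, -1.78494731e-01]), 'qd': array([ 0.00113084,  0.00207982, -0.0005802 , -0.00090534, -0.0002033 ,
       -0.00029369]), 'tau': array([ 7.39064162e-04, -4.42338717e+01, -1.78026634e+01, -2.50006462e-05,
        8.35172483e-03, -6.43607876e-06]), 'tcp_pos': array([0.2126058 , 0.58694867, 0.23034229]), 'tool_rot': array([ 1.73032353e-01,  9.84915539e-01, -1.01627961e-03, -3.91560042e-04]), 'force': array([-0.32017862, -0.70759898,  0.04974908]), 'ft_torque': array([-0.05737101, -0.02146282, -0.00297453]), 'gripper_force': 0.0, 'finger_gap': 1.0054221440088804}
scene [ 0.02446283 -0.7704795   0.97817083]
side [-0.08157996 -1.05458506  1.0657575 ]
{'camera_matrix': array([[334.55027176,   0.        , 315.5799892 ],
       [  0.        , 334.55027176, 198.39855318],
       [  0.        ,   0.        ,   1.        ]]), 'mount': array([[-1.06923108e-04, -9.63044159e-01, -2.69343528e-01,
         6.83132033e-02],
       [ 9.99998113e-01,  4.19510152e-04, -1.89694444e-03,
        -4.52302320e-04],
       [ 1.93983361e-03, -2.69343222e-01,  9.63042297e-01,
        -1.42154033e-01],
       [ 0.00000000e+00,  0.00000000e+00,  0.00000000e+00,
         1.00000000e+00]])}
```

View pics/a.png

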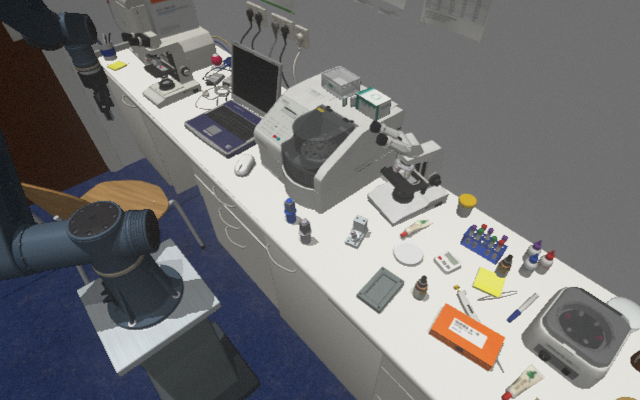

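View pics/b.png

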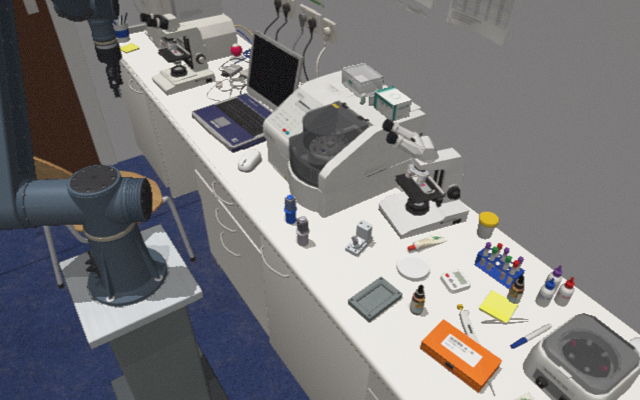

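Scene shows: the grey coupler at (305,231), with its blue look-alike at (290,210), which I reject. The head is at (357,232), the dock at (381,289), the dish at (408,254), the bottle at (420,288) and the mouse at (245,165). Next is one enlarged crop to check the choice and measure.

Run:
```python
from h import *
a=cv2.imread("pics/a.png")[190:320,270:440]
cv2.imwrite("pics/c.png",cv2.resize(a,None,fx=4.6,fy=4.6,interpolation=cv2.INTER_CUBIC))
for n,uv,z in [("coupler foot",(306,241),0),("blue",(291,220),0),("head foot",(354,243),.0),("dock",(381,290),.018),("dish",(408,254),.01),("bottle",(420,297),0),("mouse",(245,168),.0)]: print(n,onz("scene",uv,z).round(3))
```

```text
coupler foot [ 0.476 -0.159  0.   ]
blue [ 0.495 -0.054  0.   ]
head foot [ 0.587 -0.269  0.   ]
dock [ 0.515 -0.452  0.018]
dish [ 0.677 -0.418  0.01 ]
bottle [ 0.592 -0.536  0.   ]
mouse [0.527 0.281 0.   ]
```

View pics/c.png

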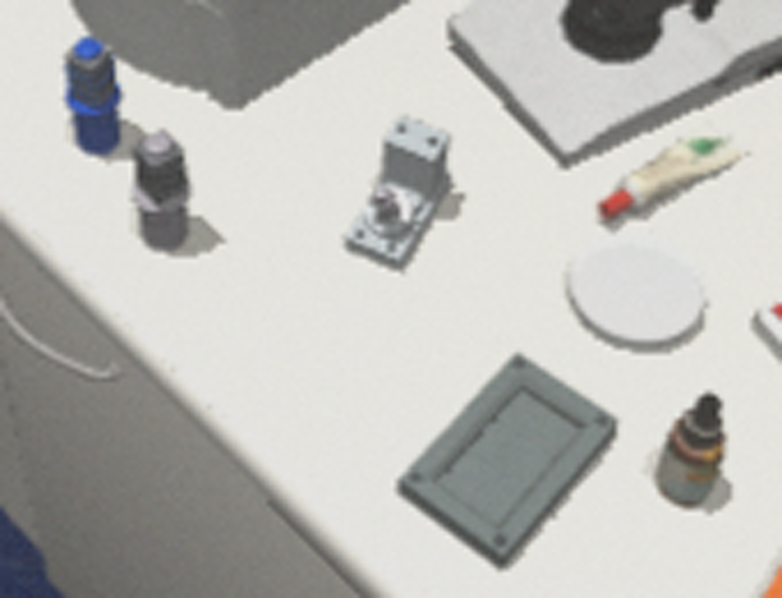

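The crop confirms the grey coupler at crop (162,190) beside the blue one at (92,95). The head is at (400,190) with its post away from the robot, and the dock corners are sharp.

Run:
```python
from h import *
f=lambda u,v:(270+u/4.6-.4,190+v/4.6-.4)
D=np.array([onz("scene",f(*p),.018) for p in[(518,355),(616,425),(503,567),(400,487)]])
print("dock",D.mean(0).round(3),D.round(3).tolist())
for a,b in((3,0),(2,1),(0,1),(3,2)):
    v=D[b]-D[a];print(np.linalg.norm(v).round(4),np.degrees(np.arctan2(v[1],v[0])).round(1))
P=np.array([onz("scene",f(*p),.067) for p in[(400,117),(451,128),(440,163),(388,148)]])
print("post",P.mean(0).round(3),P.round(3).tolist())
F=np.array([onz("scene",f(*p),.016) for p in[(347,238),(402,264)]]);print("foot near",F.round(3).tolist())
v=F[1]-F[0];print(np.linalg.norm(v),np.degrees(np.arctan2(v[1],v[0]))+90, "foot centre->")
s=sense();print(Ro.from_quat(s["tool_rot"]).as_matrix().round(3))
```

```text
dock [ 0.517 -0.448  0.018] [[0.577, -0.4, 0.018], [0.584, -0.478, 0.018], [0.458, -0.496, 0.018], [0.45, -0.417, 0.018]]
0.1278 7.8
0.1271 8.5
0.0779 -84.7
0.0795 -84.1
post [ 0.63  -0.252  0.067] [[0.634, -0.228, 0.067], [0.654, -0.26, 0.067], [0.625, -0.277, 0.067], [0.608, -0.243, 0.067]]
foot near [[0.561, -0.254, 0.016], [0.574, -0.295, 0.016]]
0.043517627668358004 16.95821283270014 foot centre->
[[-0.94   0.341 -0.001]
 [ 0.341  0.94  -0.002]
 [ 0.    -0.002 -1.   ]]
```

```bash
cat >> h.py <<'E'
def tool(yaw,tilt=0):
    # tool z down, tool x at world yaw (deg); tilt>0: tool z leans to +x(yaw)
    return Ro.from_euler("z",yaw,degrees=True)*Ro.from_euler("y",-tilt,degrees=True)*Ro.from_euler("x",180,degrees=True)
def plan(legs,start=None):
    """legs: (pos, Rotation, n, jaw); prints rows of 8. start=(pos,Rotation) commanded"""
    s=sense();p,R=start or (np.array(s["tcp_pos"]),Ro.from_quat(s["tool_rot"]))
    rows=[]
    for tp,tR,n,j in legs:
        tp=np.array(tp,float)
        for k in range(n,0,-1):
            d=np.round(R.inv().apply(tp-p)/k,4);w=np.round((R.inv()*tR).as_rotvec()/k,4)
            rows.append([*map(float,d),*map(float,w),j]);p=p+R.apply(d);R=R*Ro.from_rotvec(w)
    for i in range(0,len(rows),8): print(rows[i:i+8])
    print("end",p.round(4),R.as_matrix().round(3).tolist())
E
python3 - <<'E'
from h import *
plan([((.54,-.28,.28),tool(12),19,-1)])
E
```

```text
[[-0.0317, -0.037, -0.0025, -0.0001, 0.0001, 0.136, -1], [-0.0365, -0.0324, -0.0026, -0.0001, 0.0001, 0.136, -1], [-0.0405, -0.0271, -0.0026, -0.0001, 0.0001, 0.136, -1], [-0.0438, -0.0214, -0.0026, -0.0001, 0.0001, 0.136, -1], [-0.0463, -0.0153, -0.0026, -0.0001, 0.0001, 0.136, -1], [-0.048, -0.0088, -0.0026, -0.0001, 0.0001, 0.136, -1], [-0.0487, -0.0022, -0.0026, -0.0, 0.0001, 0.136, -1], [-0.0486, 0.0044, -0.0026, -0.0, 0.0001, 0.136, -1]]
[[-0.0475, 0.0109, -0.0026, -0.0001, 0.0001, 0.136, -1], [-0.0456, 0.0173, -0.0026, -0.0, 0.0001, 0.136, -1], [-0.0429, 0.0233, -0.0026, -0.0, 0.0001, 0.136, -1], [-0.0393, 0.0289, -0.0026, -0.0001, 0.0001, 0.136, -1], [-0.035, 0.034, -0.0026, -0.0, 0.0001, 0.1361, -1], [-0.0301, 0.0384, -0.0026, -0.0, 0.0001, 0.136, -1], [-0.0246, 0.0421, -0.0026, -0.0001, 0.0001, 0.1361, -1], [-0.0187, 0.0451, -0.0026, -0.0, 0.0002, 0.136, -1]]
[[-0.0124, 0.0472, -0.0026, -0.0001, 0.0001, 0.1361, -1], [-0.0059, 0.0484, -0.0026, -0.0, 0.0002, 0.136, -1], [0.0008, 0.0488, -0.0026, -0.0001, 0.0001, 0.1361, -1]]
end [ 0.54 -0.28  0.28] [[0.978, 0.208, -0.0], [0.208, -0.978, -0.0], [-0.0, 0.0, -1.0]]
```

Request:
apply_moves:
  plan:
    - [-0.0317, -0.037, -0.0025, 0, 0, 0.136, -1]
    - [-0.0365, -0.0324, -0.0026, 0, 0, 0.136, -1]
    - [-0.0405, -0.0271, -0.0026, 0, 0, 0.136, -1]
    - [-0.0438, -0.0214, -0.0026, 0, 0, 0.136, -1]
    - [-0.0463, -0.0153, -0.0026, 0, 0, 0.136, -1]
    - [-0.048, -0.0088, -0.0026, 0, 0, 0.136, -1]
    - [-0.0487, -0.0022, -0.0026, 0, 0, 0.136, -1]
    - [-0.0486, 0.0044, -0.0026, 0, 0, 0.136, -1]

```text
t: 1.1
tcp_pos: [0.3509, 0.2211, 0.252]
tool_rot: [0.659, 0.752, -0.0, -0.0]
force: [1.9, 0.7, 0.1]
finger_gap: 0.997
gripper_force: 0.0
```

Request:
apply_moves:
  plan:
    - [-0.0475, 0.0109, -0.0026, 0, 0, 0.136, -1]
    - [-0.0456, 0.0173, -0.0026, 0, 0, 0.136, -1]
    - [-0.0429, 0.0233, -0.0026, 0, 0, 0.136, -1]
    - [-0.0393, 0.0289, -0.0026, 0, 0, 0.136, -1]
    - [-0.035, 0.034, -0.0026, 0, 0, 0.136, -1]
    - [-0.0301, 0.0384, -0.0026, 0, 0, 0.136, -1]
    - [-0.0246, 0.0421, -0.0026, 0, 0, 0.136, -1]
    - [-0.0187, 0.0451, -0.0026, 0, 0, 0.136, -1]

```text
t: 2.1
tcp_pos: [0.4887, -0.144, 0.2726]
tool_rot: [0.953, 0.302, -0.0, -0.0]
force: [0.7, 0.5, -0.0]
finger_gap: 0.999
gripper_force: 0.0
```

Request:
apply_moves:
  plan:
    - [-0.0124, 0.0472, -0.0026, 0, 0, 0.136, -1]
    - [-0.0059, 0.0484, -0.0026, 0, 0, 0.136, -1]
    - [0.0008, 0.0488, -0.0026, 0, 0, 0.136, -1]
    - [0, 0, 0, 0, 0, 0, -1]
    - [0, 0, 0, 0, 0, 0, -1]

```text
t: 2.72
tcp_pos: [0.5396, -0.2787, 0.2797]
tool_rot: [0.994, 0.105, -0.001, -0.001]
force: [0.1, -0.3, 0.1]
finger_gap: 1.006
gripper_force: 0.0
```

Run:
```python
from h import *
import pickle
s=sense();pickle.dump(s,open("s1.pkl","wb"));print(s["t"],s["tcp_pos"],s["q"].round(2),Ro.from_quat(s["tool_rot"]).as_matrix().round(3).tolist())
im=save("wrist","pics/w1.png")
cv2.imwrite("pics/w1b.png",cv2.resize(im[:,:,::-1],(800,500),interpolation=cv2.INTER_CUBIC))
```

```text
2.725 [ 0.5395815  -0.2787476   0.27973699] [-0.66  0.45  1.42  0.    1.27  0.7 ] [[0.978, 0.209, -0.002], [0.209, -0.978, 0.002], [-0.001, -0.002, -1.0]]
```

View pics/w1b.png

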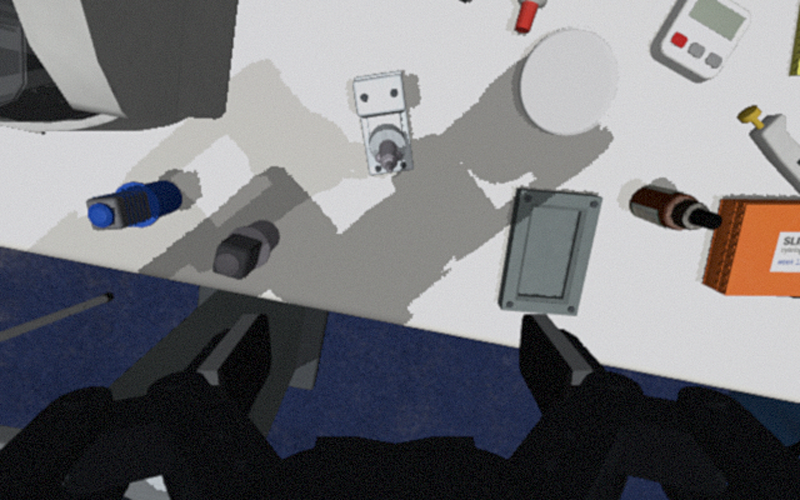

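The wrist view (800-wide) shows the head post top at (381,93), the dock corners at (518,187), (602,193), (578,315) and (500,305), and the grey coupler from its foot at (264,240) to its top at (232,262).

Run:
```python
from h import *
import pickle
s=pickle.load(open("s1.pkl","rb"))
g=lambda P,z:np.array([onz("wrist",(u/1.25-.1,v/1.25-.1),z,s) for u,v in P])
def rect(n,P,z):
    D=g(P,z);print(n,D.mean(0).round(4))
    for a,b in((3,0),(2,1),(0,1),(3,2)):
        v=D[b]-D[a];print("  ",np.linalg.norm(v).round(4),np.degrees(np.arctan2(v[1],v[0])).round(1))
rect("dock",[(518,187),(602,193),(578,315),(500,305)],.018)
rect("post",[(353,78),(404,70),(409,109),(358,116)],.067)
print("footnear",g([(369,175),(412,172)],.016).round(4).tolist())
# edge-based yaw/coupler crop
a=cv2.imread("pics/w1.png")
c1=cv2.resize(a[165:235,160:235],(400,373),interpolation=cv2.INTER_CUBIC)
c2=cv2.resize(a[50:145,275:345],(275,373),interpolation=cv2.INTER_CUBIC)
cv2.imwrite("pics/d.png",np.hstack([np.clip(c1*1.8,0,255).astype(np.uint8),c2]))
```

```text
dock [ 0.5228 -0.4417  0.018 ]
   0.1232 7.9
   0.1286 8.5
   0.0819 -82.0
   0.0835 -85.8
post [ 0.6315 -0.2485  0.067 ]
   0.0289 18.5
   0.0295 20.2
   0.0407 -69.7
   0.0416 -70.5
footnear [[0.5605, -0.2495, 0.016], [0.5719, -0.2893, 0.016]]
```

View pics/d.png

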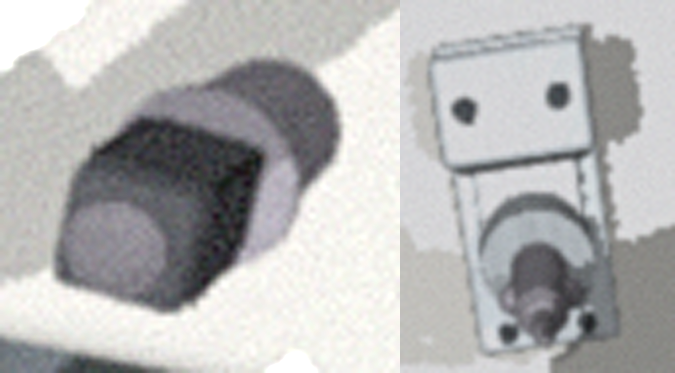

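Run:
```python
from h import *
plan([((.631,-.25,.10),tool(19.5),5,-1),((.631,-.25,.031),tool(19.5),3,-1)],start=(np.array([.54,-.28,.28]),tool(12)))
```

```text
[[0.019, -0.0021, 0.036, 0.0, 0.0, -0.0262, -1], [0.0191, -0.0016, 0.036, -0.0, 0.0, -0.0262, -1], [0.0191, -0.0011, 0.036, -0.0, 0.0, -0.0262, -1], [0.0192, -0.0006, 0.036, -0.0, 0.0, -0.0261, -1], [0.0192, -0.0, 0.036, -0.0, 0.0, -0.0262, -1], [-0.0, -0.0, 0.023, -0.0, 0.0, 0.0, -1], [-0.0, -0.0, 0.023, -0.0, 0.0, 0.0, -1], [-0.0, -0.0, 0.023, -0.0, 0.0, 0.0, -1]]
end [ 0.631 -0.25   0.031] [[0.943, 0.334, 0.0], [0.334, -0.943, -0.0], [-0.0, 0.0, -1.0]]
```

Request:
apply_moves:
  plan:
    - [0.019, -0.0021, 0.036, 0, 0, -0.0262, -1]
    - [0.0191, -0.0016, 0.036, 0, 0, -0.0262, -1]
    - [0.0191, -0.0011, 0.036, 0, 0, -0.0262, -1]
    - [0.0192, -0.0006, 0.036, 0, 0, -0.0262, -1]
    - [0.0192, 0, 0.036, 0, 0, -0.0262, -1]
    - [0, 0, 0, 0, 0, 0, -1]
    - [0, 0, 0.02, 0, 0, 0, -1]

```text
t: 3.65
tcp_pos: [0.6327, -0.2496, 0.0828]
tool_rot: [0.985, 0.17, 0.002, 0.002]
force: [-0.1, -0.8, 1.1]
finger_gap: 1.0
gripper_force: 0.0
```

Run:
```python
from h import *
s=sense();print(s["t"],s["tcp_pos"],s["force"])
im=save("wrist","pics/w2.png")
cv2.imwrite("pics/w2b.png",im[:,:,::-1])
```

```text
3.65 [ 0.63273607 -0.24959592  0.08276636] [-0.05238588 -0.80735167  1.06261151]
```

View pics/w2b.png

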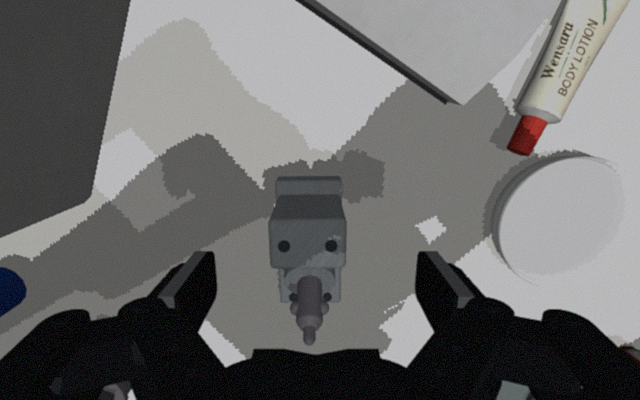

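Close view: the post top is at (272..345, 222..268), centred between the open fingers.

Run:
```python
from h import *
P=np.array([onz("wrist",p,.067) for p in[(273,221),(343,221),(347,268),(269,268)]])
print(P.round(4).tolist(),P.mean(0))
print(tool(19.5).inv().apply(P.mean(0)-sense()["tcp_pos"]))
```

```text
[[0.6358, -0.2253, 0.067], [0.6473, -0.2575, 0.067], [0.6243, -0.2684, 0.067], [0.611, -0.231, 0.067]] [ 0.62958786 -0.24556316  0.067     ]
[ 0.00032511 -0.00328542  0.01216994]
```

Request:
apply_moves:
  plan:
    - [0, -0.003, 0.017, 0, 0, 0, -1]
    - [0, 0, 0.017, 0, 0, 0, -1]
    - [0, 0, 0.015, 0, 0, 0, -1]
    - [0, 0, 0, 0, 0, 0, 1]
    - [0, 0, 0, 0, 0, 0, 1]
    - [0, 0, 0, 0, 0, 0, 1]
    - [0, 0, 0, 0, 0, 0, 1]
    - [0, 0, 0, 0, 0, 0, 1]
  force: 60

```text
t: 4.7
tcp_pos: [0.631, -0.2468, 0.0324]
tool_rot: [0.986, 0.17, 0.001, 0.001]
force: [0.4, 0.7, 2.4]
finger_gap: 0.466
gripper_force: 61.8
```

Request:
apply_moves:
  plan:
    - [0, 0, 0, 0, 0, 0, 1]
    - [0, 0, 0, 0, 0, 0, 1]

```text
t: 4.95
tcp_pos: [0.631, -0.2468, 0.0324]
tool_rot: [0.986, 0.17, 0.001, 0.0]
force: [1.5, 2.6, 4.7]
finger_gap: 0.46
gripper_force: 62.1
```

Run:
```python
from h import *
plan([((.631,-.247,.15),tool(19.5),3,1),((.540,-.440,.15),tool(7.5),5,1)],start=(np.array([.631,-.247,.031]),tool(19.5)))
```

```text
[[0.0, 0.0, -0.0397, 0.0, 0.0, 0.0, 1], [0.0, 0.0, -0.0396, 0.0, 0.0, 0.0, 1], [0.0, 0.0, -0.0397, 0.0, 0.0, 0.0, 1], [-0.03, 0.0303, 0.0, -0.0, -0.0, 0.0419, 1], [-0.0288, 0.0315, 0.0, -0.0, -0.0, 0.0419, 1], [-0.0274, 0.0327, 0.0, -0.0, -0.0, 0.0419, 1], [-0.026, 0.0339, 0.0, -0.0, -0.0, 0.0419, 1], [-0.0245, 0.0349, 0.0, -0.0, -0.0, 0.0418, 1]]
end [ 0.54 -0.44  0.15] [[0.991, 0.131, 0.0], [0.131, -0.991, -0.0], [0.0, 0.0, -1.0]]
```

Request:
apply_moves:
  plan:
    - [0, 0, -0.02, 0, 0, 0, 1]
    - [0, 0, -0.0495, 0, 0, 0, 1]
    - [0, 0, -0.0495, 0, 0, 0, 1]
    - [-0.03, 0.0303, 0, 0, 0, 0.0419, 1]
    - [-0.0288, 0.0315, 0, 0, 0, 0.0419, 1]
    - [-0.0274, 0.0327, 0, 0, 0, 0.0419, 1]
    - [-0.026, 0.0339, 0, 0, 0, 0.0419, 1]
    - [-0.0245, 0.0349, 0, 0, 0, 0.0418, 1]

```text
t: 5.95
tcp_pos: [0.5377, -0.4399, 0.1498]
tool_rot: [0.998, 0.065, -0.001, -0.001]
force: [-0.2, -0.2, -5.1]
finger_gap: 0.457
gripper_force: 62.3
```

Request:
apply_moves:
  plan:
    - [0, 0, 0, 0, 0, 0, 1]
    - [0, 0, 0, 0, 0, 0, 1]

```text
t: 6.2
tcp_pos: [0.5385, -0.4387, 0.1498]
tool_rot: [0.998, 0.065, -0.001, -0.001]
force: [0.3, 0.6, -5.6]
finger_gap: 0.46
gripper_force: 62.5
```

Run:
```python
from h import *
import pickle
s=sense();pickle.dump(s,open("s3.pkl","wb"));print(s["t"],s["tcp_pos"],s["force"],Ro.from_quat(s["tool_rot"]).as_matrix().round(3).tolist())
im=save("wrist","pics/w3.png"); save("scene","pics/a3.png");save("side","pics/b3.png")
cv2.imwrite("pics/w3b.png",cv2.resize(im[:,:,::-1],(800,500),interpolation=cv2.INTER_CUBIC))
```

```text
6.2 [ 0.538526   -0.43865574  0.14982674] [ 0.30121227  0.56633657 -5.57025728] [[0.991, 0.13, -0.002], [0.13, -0.991, 0.003], [-0.001, -0.003, -1.0]]
```

View pics/w3b.png

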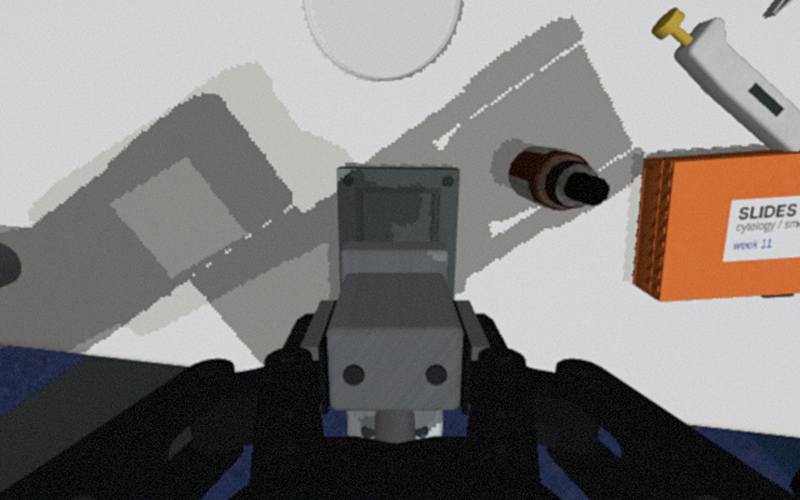

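The held head is at (395,370); the dock's far corners are at (337,168) and (460,168), with the pocket beyond. The bottle is clear at (560,180).

Run:
```python
from h import *
import pickle
s=pickle.load(open("s3.pkl","rb"));R=Ro.from_quat(s["tool_rot"])
g=lambda P,z:np.array([onz("wrist",(u/1.25-.1,v/1.25-.1),z,s) for u,v in P])
def T(n,P,z): print(n,(R.inv().apply(g(P,z)-s["tcp_pos"])*1000).round(1).tolist(),g(P,z).round(4).tolist())
T("dock far corners, then side pts",[(337,168),(460,168),(340,270),(459,262)],.018)
T("pocket rim inner far",[(356,188),(437,188)],.018)
zt=s["tcp_pos"][2]+.0346
T("post top",[(332,331),(464,330),(464,409),(329,409)],zt)
T("post holes",[(353.5,375),(436.5,375)],zt)
T("foot far edge top",[(342,245),(447,245)],s["tcp_pos"][2]-.0324+.016)
T("bottle base",[(535,170)],.0)
im=cv2.imread("pics/w3.png")
c=cv2.resize(im[120:300,240:400],None,fx=3.3,fy=3.3,interpolation=cv2.INTER_CUBIC)
cv2.imwrite("pics/e.png",np.clip(c*1.7,0,255).astype(np.uint8))
a=cv2.imread("pics/a3.png")[225:330,340:445];cv2.imwrite("pics/f.png",cv2.resize(a,None,fx=5,fy=5,interpolation=cv2.INTER_CUBIC))
```

```text
dock far corners, then side pts [[44.8, -36.4, 131.9], [44.8, 43.0, 131.6], [-24.7, -36.9, 132.0], [-18.9, 45.0, 131.7]] [[0.578, -0.3964, 0.018], [0.5883, -0.4751, 0.018], [0.509, -0.4049, 0.018], [0.5255, -0.4854, 0.018]]
pocket rim inner far [[31.9, -24.4, 131.9], [31.9, 28.5, 131.7]] [[0.5667, -0.4099, 0.018], [0.5736, -0.4624, 0.018]]
post top [[13.4, -17.2, -34.6], [13.7, 20.1, -34.7], [-12.3, 21.3, -34.6], [-12.4, -19.1, -34.5]] [[0.5496, -0.42, 0.1844], [0.5548, -0.4569, 0.1844], [0.5291, -0.4615, 0.1844], [0.5238, -0.4214, 0.1844]]
post holes [[-0.8, -11.5, -34.6], [-0.8, 12.8, -34.6]] [[0.5363, -0.4275, 0.1844], [0.5395, -0.4515, 0.1844]]
foot far edge top [[24.7, -20.0, 16.4], [24.7, 21.2, 16.3]] [[0.5604, -0.4155, 0.1334], [0.5657, -0.4564, 0.1334]]
bottle base [[41.9, 97.5, 149.5]] [[0.5925, -0.5295, 0.0]]
```

View pics/e.png

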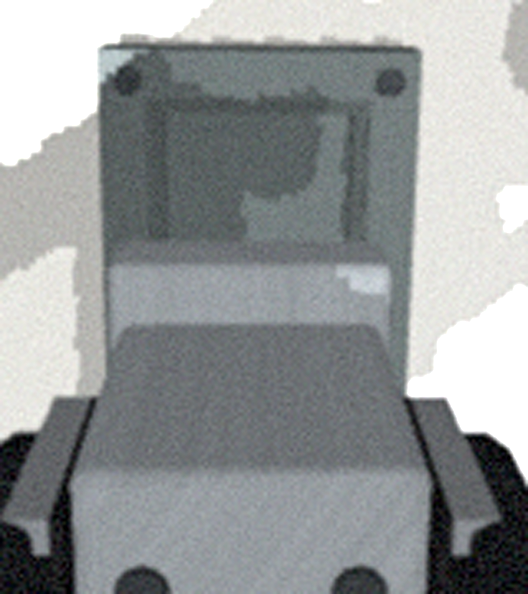

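Run:
```python
from h import *
import pickle
s=pickle.load(open("s3.pkl","rb"));R=Ro.from_quat(s["tool_rot"])
g=lambda P,z:np.array([onz("wrist",(240+u/3.3-.35,120+v/3.3-.35),z,s) for u,v in P])
def T(n,P,z): 
    v=R.inv().apply(g(P,z)-s["tcp_pos"])*1000;print(n,v.round(1).tolist());return v
d=T("dock",[(99,48),(419,48),(103,390),(404,390)],.018)
for a,b in((2,0),(3,1)): print("edge ang in tool, deg",np.degrees(np.arctan2((d[b]-d[a])[1],(d[b]-d[a])[0])))
T("pocket rim far, floor far",[(148,100),(370,100)],.018);T("floor",[(165,112),(350,112)],.008)
u=s["tcp_pos"][2]-.0324
T("foot top far",[(110,264),(390,264)],u+.016);T("foot bottom far",[(112,243),(385,243)],u)
T("post top far edge",[(77,470),(427,470)],u+.067)
```

```text
dock [[44.9, -36.2, 131.9], [44.9, 42.0, 131.6], [-45.0, -38.5, 132.0], [-45.0, 41.7, 131.8]]
edge ang in tool, deg 1.4600831018347578
edge ang in tool, deg 0.1841786372441833
pocket rim far, floor far [[32.2, -24.6, 131.9], [32.2, 30.4, 131.7]]
floor [[27.8, -21.2, 141.9], [27.8, 26.4, 141.7]]
foot top far [[22.8, -20.4, 16.4], [22.8, 21.4, 16.3]]
foot bottom far [[21.8, -22.0, 32.4], [21.8, 22.6, 32.3]]
post top far edge [[14.4, -18.0, -34.6], [14.4, 19.4, -34.7]]
```

Request:
apply_moves:
  plan:
    - [0.0015, 0.001, 0.03, 0, 0, 0.005, 1]
    - [0.0015, 0.001, 0.035, 0, 0, 0, 1]
    - [0, 0, 0.024, 0, 0, 0, 1]
    - [0, 0, 0.005, 0, 0, 0, 1]
    - [0, 0, 0, 0, 0, 0, 1]

```text
t: 6.98
tcp_pos: [0.5434, -0.4408, 0.057]
tool_rot: [0.998, 0.064, 0.0, 0.0]
force: [0.3, -0.2, -4.3]
finger_gap: 0.457
gripper_force: 62.2
```

Request:
apply_moves:
  plan:
    - [0, 0, 0.003, 0, 0, 0, 1]
    - [0, 0, 0.003, 0, 0, 0, 1]
    - [0, 0, 0, 0, 0, 0, 1]

```text
t: 7.35
tcp_pos: [0.5427, -0.4412, 0.0509]
tool_rot: [0.998, 0.063, 0.0, 0.0]
force: [0.1, -0.3, -4.4]
finger_gap: 0.457
gripper_force: 62.2
```

Request:
apply_moves:
  plan:
    - [-0.001, -0.001, 0.002, 0, 0, 0, 1]
    - [0, 0, 0.002, 0, 0, 0, 1]
    - [0, 0, 0.002, 0, 0, 0, 1]
    - [0, 0, 0.001, 0, 0, 0, 1]

```text
t: 7.85
tcp_pos: [0.5415, -0.4403, 0.0434]
tool_rot: [0.998, 0.063, -0.0, -0.0]
force: [0.8, -0.3, -4.4]
finger_gap: 0.461
gripper_force: 62.2
```

Request:
apply_moves:
  plan:
    - [0, 0, 0.002, 0, 0, 0, 1]
    - [0, 0, 0.002, 0, 0, 0, 1]
    - [0, 0, 0, 0, 0, 0, 1]

```text
t: 8.22
tcp_pos: [0.5417, -0.4404, 0.0404]
tool_rot: [0.998, 0.063, 0.0, 0.0]
force: [-1.4, 1.3, 0.9]
finger_gap: 0.46
gripper_force: 62.8
```

Request:
apply_moves:
  plan:
    - [0, 0, 0, 0, 0, 0, -0.6]
    - [0, 0, 0, 0, 0, 0, -0.6]
    - [0, 0, 0, 0, 0, 0, -0.6]
    - [0, 0, 0, 0, 0, 0, -0.6]

```text
t: 8.72
tcp_pos: [0.5417, -0.4405, 0.0397]
tool_rot: [0.998, 0.063, 0.0, 0.0]
force: [-0.1, 0.2, -0.5]
finger_gap: 0.801
gripper_force: 0.0
```

Run:
```python
from h import *
import pickle
print(sense()["tcp_pos"],sense()["finger_gap"])
s=pickle.load(open("s1.pkl","rb"))
f=lambda u,v:(160+u/5.33-.4,165+v/5.33-.4)
print("top w1",onz("wrist",f(112,248),.101,s).round(4))
print("flange w1",onz("wrist",f(210,170),.051,s).round(4))
h=lambda u,v:(270+u/4.6-.4,190+v/4.6-.4)
print("top scene",onz("scene",h(160,141),.101).round(4))
for z,(u,v) in((.095,(57,275)),(.095,(168,310))):print(onz("wrist",f(u,v),z,s).round(4))
plan([((.5417,-.4403,.16),tool(7.2),3,-1),((.46,-.16,.20),tool(0),7,-1)])
```

```text
[ 0.54169545 -0.44052792  0.03972917] 0.800722572177881
top w1 [ 0.4764 -0.1537  0.101 ]
flange w1 [ 0.4783 -0.1552  0.051 ]
top scene [ 0.4765 -0.1566  0.101 ]
[ 0.4663 -0.1418  0.095 ]
[ 0.4636 -0.1636  0.095 ]
[[0.0, -0.0001, -0.0401, 0.0001, -0.0001, 0.0002, -1], [0.0, -0.0, -0.0401, 0.0001, -0.0001, 0.0002, -1], [0.0, -0.0001, -0.0401, 0.0001, -0.0, 0.0003, -1], [-0.0066, -0.0412, -0.0057, 0.0, -0.0, 0.0179, -1], [-0.0073, -0.0411, -0.0057, 0.0, -0.0, 0.018, -1], [-0.008, -0.0409, -0.0057, 0.0, -0.0, 0.0179, -1], [-0.0088, -0.0408, -0.0057, 0.0, -0.0, 0.018, -1], [-0.0095, -0.0406, -0.0057, 0.0, -0.0, 0.0179, -1]]
[[-0.0102, -0.0404, -0.0057, 0.0, -0.0, 0.018, -1], [-0.0109, -0.0403, -0.0058, 0.0, -0.0, 0.0179, -1]]
end [ 0.46 -0.16  0.2 ] [[1.0, 0.0, 0.0], [0.0, -1.0, -0.0], [0.0, 0.0, -1.0]]
```

Run:
```python
from h import *
plan([((.477,-.154,.18),tool(-7),6,-.3)],start=(np.array([.5417,-.4405,.16]),tool(7.2)))
```

```text
[[-0.0047, -0.0487, -0.0033, 0.0, -0.0, 0.0413, -0.3], [-0.0067, -0.0485, -0.0033, -0.0, -0.0, 0.0413, -0.3], [-0.0087, -0.0482, -0.0034, -0.0, -0.0, 0.0413, -0.3], [-0.0107, -0.0478, -0.0033, -0.0, -0.0, 0.0413, -0.3], [-0.0127, -0.0473, -0.0034, -0.0, -0.0, 0.0413, -0.3], [-0.0146, -0.0467, -0.0033, -0.0, -0.0, 0.0413, -0.3]]
end [ 0.477 -0.154  0.18 ] [[0.993, -0.122, 0.0], [-0.122, -0.993, -0.0], [0.0, 0.0, -1.0]]
```

Request:
apply_moves:
  plan:
    - [0, 0, -0.03, 0, 0, 0, -0.6]
    - [0, 0, -0.045, 0, 0, 0, -0.6]
    - [0, 0, -0.045, 0, 0, 0, -0.6]

```text
t: 9.1
tcp_pos: [0.5414, -0.4402, 0.1604]
tool_rot: [0.998, 0.063, -0.0, -0.0]
force: [0.1, -0.2, 0.1]
finger_gap: 0.797
gripper_force: 0.0
```

Request:
apply_moves:
  plan:
    - [-0.0047, -0.0487, -0.0033, 0, 0, 0.0413, -0.3]
    - [-0.0067, -0.0485, -0.0033, 0, 0, 0.0413, -0.3]
    - [-0.0087, -0.0482, -0.0034, 0, 0, 0.0413, -0.3]
    - [-0.0107, -0.0478, -0.0033, 0, 0, 0.0413, -0.3]
    - [-0.0127, -0.0473, -0.0034, 0, 0, 0.0413, -0.3]
    - [-0.0146, -0.0467, -0.0033, 0, 0, 0.0413, -0.3]
    - [0, 0, 0, 0, 0, 0, -0.3]
    - [0, 0, 0, 0, 0, 0, -0.3]

```text
t: 10.1
tcp_pos: [0.4775, -0.1544, 0.18]
tool_rot: [0.998, -0.06, 0.001, 0.001]
force: [-0.8, -0.1, -0.0]
finger_gap: 0.652
gripper_force: 0.0
```

Run:
```python
from h import *
import pickle
s=sense();pickle.dump(s,open("s4.pkl","wb"));print(s["t"],s["tcp_pos"],Ro.from_quat(s["tool_rot"]).as_matrix().round(3).tolist())
im=save("wrist","pics/w4.png")[:,:,::-1]; sc=save("scene","pics/a4.png")[:,:,::-1];sd=save("side","pics/b4.png")
# left: wrist crop rows 200-400 cols 220-420 x2 ; right: scene crop of seated head
l=cv2.resize(im[190:400,210:420],None,fx=2.2,fy=2.2,interpolation=cv2.INTER_CUBIC)
r=cv2.resize(sc[240:320,350:415],(375,462),interpolation=cv2.INTER_CUBIC)
cv2.imwrite("pics/g.png",np.hstack([np.clip(l*1.6,0,255).astype(np.uint8)[:462,:420],r]))
print(l.shape)
```

```text
10.1 [ 0.47754251 -0.15438654  0.18004712] [[0.993, -0.12, 0.002], [-0.12, -0.993, -0.001], [0.002, 0.001, -1.0]]
(462, 462, 3)
```

View pics/g.png

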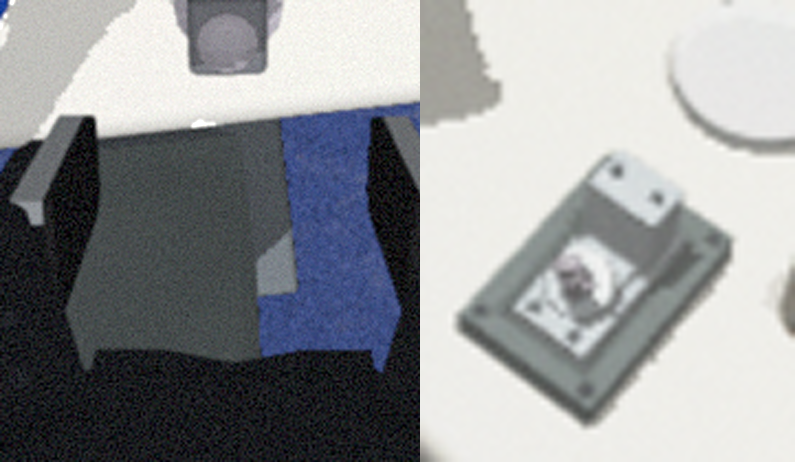

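The head sits flush in the pocket with its nipple towards the robot. The coupler's square top is at crop (228,43), aligned with the tool.

Run:
```python
from h import *
import pickle
s=pickle.load(open("s4.pkl","rb"));R=Ro.from_quat(s["tool_rot"])
for p,z in(((228,43),.101),((228,72),.095),((188,60),.095),((268,60),.095)):
    X=onz("wrist",(210+p[0]/2.2-.3,190+p[1]/2.2-.3),z,s);print(X.round(4),(R.inv().apply(X-s["tcp_pos"])*1000).round(1))
```

```text
[ 0.476  -0.1536  0.101 ] [-1.8 -0.7 79. ]
[ 0.4643 -0.1521  0.095 ] [-13.6  -0.8  85. ]
[ 0.47   -0.1397  0.095 ] [ -9.4 -13.8  85. ]
[ 0.4668 -0.1655  0.095 ] [-9.5 12.3 85. ]
```

Request:
apply_moves:
  plan:
    - [-0.001, -0.001, 0.035, 0, 0, 0, -0.3]
    - [0, 0, 0.04, 0, 0, 0, -0.3]
    - [0, 0, 0.033, 0, 0, 0, -0.3]
    - [0, 0, 0.016, 0, 0, 0, -0.3]
    - [0, 0, 0, 0, 0, 0, -0.3]
    - [0, 0, 0, 0, 0, 0, 1]
    - [0, 0, 0, 0, 0, 0, 1]
    - [0, 0, 0, 0, 0, 0, 1]
  force: 80

```text
t: 11.25
tcp_pos: [0.4765, -0.1533, 0.0565]
tool_rot: [0.998, -0.061, 0.001, 0.001]
force: [-0.7, -1.9, 1.9]
finger_gap: 0.292
gripper_force: 78.6
```

Request:
apply_moves:
  plan:
    - [0, 0, 0, 0, 0, 0, 1]
    - [0, 0, 0, 0, 0, 0, 1]
    - [0, 0, 0, 0, 0, 0, 1]
    - [0, 0, 0, 0, 0, 0, 1]

```text
t: 11.75
tcp_pos: [0.4765, -0.1533, 0.0564]
tool_rot: [0.998, -0.061, 0.001, 0.001]
force: [-0.6, -1.4, 5.5]
finger_gap: 0.297
gripper_force: 79.4
```

```bash
cat > g.py <<'E'
from h import *
Rt=tool(7.2,25); u=-Rt.as_matrix()[:,2]
S=np.array([.5417-.042*np.cos(np.radians(7.2)),-.4404-.042*np.sin(np.radians(7.2)),.038])
def rep():
    s=sense();R=Ro.from_quat(s["tool_rot"]);M=s["tcp_pos"]+R.apply([0,0,.0564])
    print("t",s["t"],"mouth in seat frame (tool x,y, up) mm",np.r_[Rt.inv().apply(M-S)[:2],(M-S)@u]*1000,"err rot deg",np.degrees((R.inv()*Rt).as_rotvec()),"force tool",R.inv().apply(s["force"]).round(1),s["finger_gap"])
E
python3 - <<'E'
from g import *
print(S,u)
T=S+u*(.0564+.055)
plan([((.4765,-.1533,.16),tool(-7),3,1),(T+[0,0,.03],Rt,8,1),(T,Rt,1,1)],start=(np.array([.4765,-.1535,.056]),tool(-7)))
E
```

```text
[ 0.50003118 -0.445664    0.038     ] [-0.41928579 -0.05296811  0.90630779]
[[-0.0, -0.0001, -0.0347, 0.0, 0.0, 0.0, 1], [-0.0, -0.0, -0.0347, 0.0, 0.0, 0.0, 1], [-0.0, -0.0001, -0.0346, 0.0, 0.0, 0.0, 1], [0.0017, 0.0374, -0.0011, 0.0068, 0.0543, -0.0305, 1], [0.0006, 0.0374, -0.0013, 0.0068, 0.0543, -0.0305, 1], [-0.0005, 0.0374, -0.0016, 0.0067, 0.0542, -0.0305, 1], [-0.0015, 0.0373, -0.0019, 0.0068, 0.0543, -0.0305, 1], [-0.0026, 0.0372, -0.0022, 0.0067, 0.0542, -0.0305, 1]]
[[-0.0035, 0.0372, -0.0026, 0.0068, 0.0543, -0.0305, 1], [-0.0045, 0.037, -0.0031, 0.0067, 0.0542, -0.0304, 1], [-0.0055, 0.0368, -0.0037, 0.0068, 0.0543, -0.0305, 1], [-0.0127, -0.0, 0.0272, -0.0, -0.0, 0.0, 1]]
end [ 0.4533 -0.4516  0.1389] [[0.899, 0.125, 0.419], [0.114, -0.992, 0.053], [0.423, -0.0, -0.906]]
```

Request:
apply_moves:
  plan:
    - [0, 0, -0.03, 0, 0, 0, 1]
    - [0, 0, -0.037, 0, 0, 0, 1]
    - [0, 0, -0.037, 0, 0, 0, 1]
    - [0.0017, 0.0374, -0.0011, 0.0068, 0.0543, -0.0305, 1]
    - [0.0006, 0.0374, -0.0013, 0.0068, 0.0543, -0.0305, 1]
    - [-0.0005, 0.0374, -0.0016, 0.0067, 0.0542, -0.0305, 1]
    - [-0.0015, 0.0373, -0.0019, 0.0068, 0.0543, -0.0305, 1]
    - [-0.0026, 0.0372, -0.0022, 0.0067, 0.0542, -0.0305, 1]

```text
t: 12.75
tcp_pos: [0.4609, -0.3394, 0.1648]
tool_rot: [0.99, 0.016, 0.136, -0.009]
force: [-0.4, -0.3, -2.1]
finger_gap: 0.293
gripper_force: 79.1
```

Request:
apply_moves:
  plan:
    - [-0.0035, 0.0372, -0.0026, 0.0068, 0.0543, -0.0305, 1]
    - [-0.0045, 0.037, -0.0031, 0.0067, 0.0542, -0.0304, 1]
    - [-0.0055, 0.0368, -0.0037, 0.0068, 0.0543, -0.0305, 1]
    - [-0.0127, 0, 0.0272, 0, 0, 0, 1]
    - [0, 0, 0, 0, 0, 0, 1]
    - [0, 0, 0, 0, 0, 0, 1]

```text
t: 13.5
tcp_pos: [0.453, -0.4501, 0.1386]
tool_rot: [0.974, 0.062, 0.216, -0.014]
force: [0.1, -0.2, -2.0]
finger_gap: 0.298
gripper_force: 79.1
```

Run:
```python
from g import *
rep()
sc=save("scene","pics/a5.png");sd=save("side","pics/b5.png")
# predicted pixels for overlay: seat, nipple tip, mouth, grip top
s=sense();R=Ro.from_quat(s["tool_rot"]);M=s["tcp_pos"]+R.apply([0,0,.0564])
out=[]
for n,im in(("scene",sc),("side",sd)):
    im=im[:,:,::-1].copy();p=proj(n,[S,S+u*.032,S+u*.041,M,M+u*.051]);print(n,p.round(1).tolist())
    c=p[2].astype(int)+[5,-8];x,y=c-[35,45]
    z=cv2.resize(im[y:y+90,x:x+70],None,fx=5.6,fy=5.6,interpolation=cv2.INTER_CUBIC);out.append(z);print(x,y)
cv2.imwrite("pics/i.png",np.hstack(out))
```

```text
t 13.5 mouth in seat frame (tool x,y, up) mm [-0.24167819 -1.63154103 54.6961519 ] err rot deg [-0.10321915  0.00557244  0.0421793 ] force tool [-0.8  0.2  1.9] 0.2976425926597988
scene [[376.5, 288.1], [374.6, 285.8], [374.1, 285.2], [373.0, 283.8], [369.6, 279.8]]
344 232
side [[370.4, 294.8], [367.6, 290.3], [366.8, 289.0], [365.3, 286.5], [360.4, 278.7]]
336 235
```

View pics/i.png

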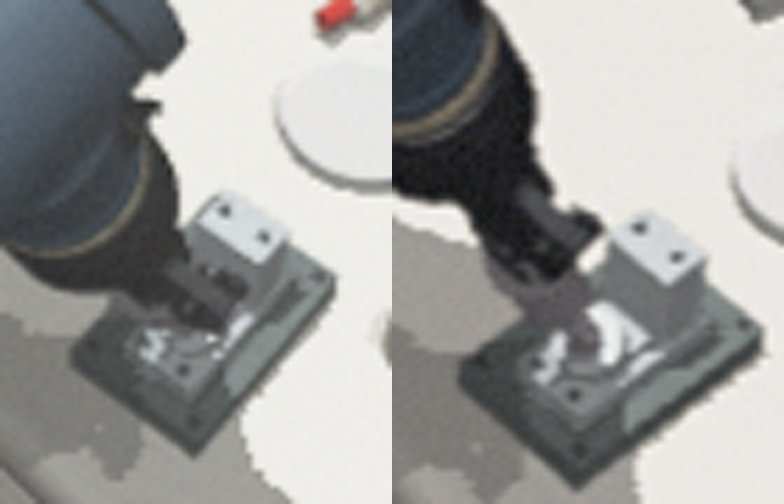

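Both views show the coupler's mouth just above the nipple along its axis, with the head seated. I have used all 10 picture views, so from here I work on force feedback.

Request:
apply_moves:
  plan:
    - [0, 0.001, 0.008, 0, 0, 0, 1]
    - [0, 0, 0.008, 0, 0, 0, 1]
    - [0, 0, 0.006, 0, 0, 0, 1]
    - [0, 0, 0, 0, 0, 0, 1]
    - [0, 0, 0, 0, 0, 0, 1]

```text
t: 14.22
tcp_pos: [0.4622, -0.4508, 0.1185]
tool_rot: [0.974, 0.062, 0.216, -0.014]
force: [0.4, 0.5, -1.3]
finger_gap: 0.295
gripper_force: 79.1
```

```bash
python3 -c "
from g import *
rep()"
```

```text
t 14.225 mouth in seat frame (tool x,y, up) mm [-0.53096892  0.37071161 32.69045248] err rot deg [-0.02770597 -0.00040047  0.03769211] force tool [-0.2 -0.4  1.4] 0.29517979218445833
```

Centred and contact-free at 33 mm. Going on in.

Request:
apply_moves:
  plan:
    - [0.0003, -0.0003, 0.004, 0, 0, 0, 1]
    - [0, 0, 0.004, 0, 0, 0, 1]
    - [0, 0, 0.003, 0, 0, 0, 1]
    - [0, 0, 0, 0, 0, 0, 1]
    - [0, 0, 0, 0, 0, 0, 1]

```text
t: 14.85
tcp_pos: [0.4672, -0.4498, 0.1088]
tool_rot: [0.974, 0.062, 0.216, -0.014]
force: [0.8, 0.1, -2.3]
finger_gap: 0.297
gripper_force: 79.1
```

```bash
python3 -c "
from g import *
rep()"
```

```text
t 14.85 mouth in seat frame (tool x,y, up) mm [-1.27062191e-01 -7.78367496e-05  2.17364090e+01] err rot deg [-0.02845735 -0.00606981  0.04342092] force tool [-0.3  0.   2.5] 0.2973660497654783
```

Request:
apply_moves:
  plan:
    - [0, 0, 0.003, 0, 0, 0, 1]
    - [0, 0, 0.003, 0, 0, 0, 1]
    - [0, 0, 0.003, 0, 0, 0, 1]
    - [0, 0, 0.003, 0, 0, 0, 1]
    - [0, 0, 0.002, 0, 0, 0, 1]
    - [0, 0, 0, 0, 0, 0, 1]

```text
t: 15.6
tcp_pos: [0.4729, -0.4489, 0.0952]
tool_rot: [0.974, 0.062, 0.216, -0.014]
force: [1.9, 0.1, -3.2]
finger_gap: 0.298
gripper_force: 79.5
```

```bash
python3 -c "
from g import *
rep()"
```

```text
t 15.6 mouth in seat frame (tool x,y, up) mm [-0.63322252 -0.22607761  7.00787574] err rot deg [-0.05766058  0.03745229  0.0261489 ] force tool [0.4 0.2 3.7] 0.29778836254232005
```

Request:
apply_moves:
  plan:
    - [0.0004, 0.0002, 0.002, 0, 0, 0, 1]
    - [0, 0, 0.002, 0, 0, 0, 1]
    - [0, 0, 0.002, 0, 0, 0, 1]
    - [0, 0, 0.001, 0, 0, 0, 1]
    - [0, 0, 0, 0, 0, 0, 1]
    - [0, 0, 0, 0, 0, 0, 1]

```text
t: 16.35
tcp_pos: [0.4754, -0.4488, 0.0903]
tool_rot: [0.974, 0.062, 0.216, -0.014]
force: [-5.4, -0.1, 5.0]
finger_gap: 0.296
gripper_force: 80.8
```

```bash
python3 -c "
from g import *
rep()"
```

```text
t 16.35 mouth in seat frame (tool x,y, up) mm [-0.42029139 -0.0204213   1.439153  ] err rot deg [-0.04898903  0.03902039  0.06041411] force tool [-2.8 -0.6 -6.8] 0.2959455676710654
```

Request:
apply_moves:
  plan:
    - [0, 0, 0.001, 0, 0, 0, 1]
    - [0, 0, 0.001, 0, 0, 0, 1]
    - [0, 0, 0.001, 0, 0, 0, 1]
    - [0, 0, 0, 0, 0, 0, 1]

```text
t: 16.85
tcp_pos: [0.476, -0.4488, 0.0892]
tool_rot: [0.974, 0.062, 0.216, -0.014]
force: [-12.9, 2.3, 15.9]
finger_gap: 0.298
gripper_force: 82.6
```

```bash
python3 -c "
from g import *
rep()"
```

```text
t 16.85 mouth in seat frame (tool x,y, up) mm [-0.35742338  0.02024081  0.221959  ] err rot deg [-0.03289081  0.02391785  0.10728994] force tool [ -4.6  -3.9 -19.7] 0.29758251965501387
```

Request:
apply_moves:
  plan:
    - [0, 0, 0.0007, 0, 0, 0, 1]
    - [0, 0, 0, 0, 0, 0, 1]
    - [0, 0, 0, 0, 0, 0, 1]
    - [0, 0, 0, 0, 0, 0, 1]

```text
t: 17.35
tcp_pos: [0.476, -0.4488, 0.0891]
tool_rot: [0.974, 0.062, 0.216, -0.014]
force: [-16.2, 3.1, 20.7]
finger_gap: 0.298
gripper_force: 83.2
```

```bash
python3 -c "
from g import *
rep()
sc=save('scene','pics/a6.png').astype(int);a=cv2.imread('pics/a.png')[:,:,::-1].astype(int)
for n,(x,y) in dict(dish=(408,254),bottle=(420,288),mouse=(245,165)).items(): print(n,abs(sc-a)[y-12:y+12,x-12:x+12].mean().round(1))"
```

```text
t 17.35 mouth in seat frame (tool x,y, up) mm [-0.33304095  0.05605909  0.17642694] err rot deg [-0.02301275  0.01912241  0.12439706] force tool [ -5.5  -5.1 -25.4] 0.2975822693257676
dish 10.2
bottle 8.7
mouse 67.5
```

```bash
python3 -c "
from station import *
print(sign_off())"
```

```text
the job is handed in; nothing more can be done
None
```

The job is handed in at about 17 s, but no verdict came back. The head is seated in the dock and let go. By the arm's position and force readings, the coupler is snapped home and still gripped, pressed on with about 25 N. The dish and bottle look unmoved in the last image; the mouse check was inconclusive (its patch of the image changed, probably the arm in view), though the gripper never came near it.

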